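Find the high spot of a plating turntable's rim

ROBOT

A 6-joint arm with a two-finger parallel gripper is mounted at the origin on the work surface. World frame = base frame: x ahead of the robot, y to its left, z up, the work surface at z = 0. Lengths are in m, angles in rad, forces in N, time in s.
With the tool pointing down it reaches from about 0.275 to 0.775 m from the base axis. Payload 14.6 kg.
Tool frame: the origin (TCP) lies on the centre line of the jaws, within the pads' length; the fingertips stand 8 mm ahead of it and the grasp point (between the pads) lies 11 mm behind it; z points along the fingers, y is the direction in which the jaws open and shut (so a half turn about z gives the same grasp; the last joint's range is limited). The gripper opens to 85 mm and grips with 20 to 120 N. Pads are 22 mm wide; open, the fingers measure 114 mm over their backs; the gripper's body (76 mm by 85 mm) begins 54 mm behind the grasp point. The pads swing forward as they close: fully open they stand 13 mm farther back than shut.
Start: joints at [-1.432, 0.263, -0.048, 1.259, 0, 1.415], TCP at [0.152, -0.503, 0.239] pointing down, gripper open.
Joint ranges: [-2.65, 2.65], [-0.89, 1.7], [-1.18, 1.37], [-2.13, 2.11], [-1.35, 1.29], [-3.14, 3.14]. Speed limits (rad/s): [1.89, 1.89, 2.57, 2.79, 3.14, 3.14].

INTERFACE

Orientations are given as a unit quaternion [x, y, z, w].
In Python, from bench import sensors, viewer, close_job, models gives the robot as it stands. The module is installed in compiled form; this text tells all that it offers.
- The arm moves only by the tool apply_moves, never from a script. Its arguments are lists of equal length, an entry for each row: "linear": the shift along the tool's x, y, z in m, a list of three; "twist": the turn, a rotation vector about the tool's x, y, z in degrees, a list of three; "hand": the finger opening in m, from 0 to 0.0854. In form: {"linear": [[dx, dy, dz], ...], "twist": [[rx, ry, rz], ...], "hand": [hand, ...]}. A call has 1 to 5 rows; each row shifts and turns the commanded pose from where the row before left it, along the tool's axes as they then stand; what a row does not reach is not made up. A row lasts 1/12 s, in which the tool goes at most 41.7 mm and 7.16 degrees, less where a joint would pass 70% of its speed; a pose out of reach is approached as far as the arm can. A call is refused whole if a number of a shift passes 0.0417 or a number of a turn 7.16, either way. A call with a gripper value outside its range is refused whole. The fingers move at their own pace and stop on an object; "force" is the grip in N (left out, the last holds). Time passes only in rows, so rows that do not move let the fingers close. It gives the time, the measured TCP pose, the force and the opening at its end, in the units of the state.
- sensors.observe(): the state, without advancing time (a new reading comes with each control period).
- viewer.camera(name): name is "scene" or "top" or "wrist"; returns a dict with "pixels" (384x512x3 uint8, blue, green, red), "camera_matrix" (3x3 intrinsics, pixels), "k1" (the pictures are not rectified: a ray, as slopes to the right and down, at radius r is drawn at 1 + k1 r^2 times it, then the intrinsics apply), "pose" (4x4, takes a point from camera to world coordinates); the wrist camera has in their place "hand_eye" (4x4, takes a point from camera to tool coordinates, whose origin is the TCP and whose axes are the flange's). Camera axes: x right, y up, looking along -z (the intrinsics and any distortion apply to the point x, -y, -z); pixel columns grow to the right and rows downward; lengths in m; the calibration is good to about 2 mm. A picture is of the moment at which its call begins: read the wrist's pose just before it. There is no depth.
- close_job(): hands the job in, once; it reports no verdict.
Trained networks look in a picture, given as the dict that the camera call returned (one of the last four; its "shot" number tells which), for a name from the list of things; names that differ only in an ending like _2 or _b are one class to them, and where a whole thing is asked for, a point or a joint stands for the part that bears it (a point fixed in the world has none). Each returns a list of dicts, best first, with "score" (0 to 1); they miss things now and then, are a little off and sometimes report something else, mostly with a low value. They report only what shows in the picture. A call takes as long as a camera call.
- models.silhouettes(picture, target): "pixels" (384x512 bool, what is visible of it).
- models.mark_of(picture, target): "position" ([x, y, z] in m, in world coordinates, good to about 4 mm: a listed point, or the origin of a listed thing).
The state is a dict: "t": time; "joint_pos": joint angles; "qvel": joint speeds; "joint_efforts": joint torques, N m; "eef_pos": TCP position; "ee_rot": TCP orientation; "ft_force": force on the tool from outside, world axes, zero at the start; "wrist_torque": the same for the moment, N m; "opening": finger opening in m.
Only numpy, scipy, OpenCV 4.12 (cv2) and the standard library are available. Lean on these libraries where they do the work, as an engineer would, in place of code of your own. Each camera call takes 0.05 s, during which the arm holds its last target. There are 200 camera calls.

TASK

The rim of this hand turntable has one high spot, hidden under the platter's lip. First swing the gauge arm gently in against its stop so that its sprung feeler points straight at the platter's axle; then turn the platter slowly by its knob (no faster than about one turn in six seconds), feeling for where the rim presses hardest on the feeler, and leave it standing there with the high spot right at the feeler, the knob let go and the gauge arm still in. Do not disturb the dishes, the jar or the screwdriver.

Things in the scene. Friction and masses are not known exactly. Their poses are not given: they have to be found in the camera images.
- stand: white base plate, 200 x 360 x 12 mm, fixed to the bench. Origin at bench height on the platter's axle; z up. It reaches 100 mm to -y and 260 mm to +y of the origin, 100 mm to each side in x. The gauge stands on its +y side.
- platter: aluminium turntable platter, 180 mm across, 6 mm thick, top face 62 mm above the bench (central boss, 44 mm across, to 68 mm). Turns without end about its upright axle; bearing drag about 0.08 N m. Origin on the axle at bench height, z up; the knob stands on its -y side.
- knob_mid (a point): middle of the platter's black upright knob, 84 mm above the bench: 18 mm in diameter, from 64 to 102 mm above the bench, 55 mm from the axle. The knob spins freely on its own pin: a gripper can hold it without turning the wrist while the platter goes round. Turning the bulge past the feeler adds 3 to 8 N of drag here.
- touch (a point): fixed point, 44 mm above the bench and 82 mm from the axle towards the stand's +y, where the feeler meets the rim: a steel band of 82 mm radius under the platter's lip. It has one bulge, 5 mm high at its peak, fading out 20 degrees to either side; where it sits on the platter is unknown, differs each time and is hidden; at the start over 30 degrees from here.
- gauge: aluminium gauge arm on an upright pivot, 22 mm wide, top 53 mm above the bench, reaching 105 mm from the pivot along its own -y; origin on the pivot axis at bench height, z up. Starts swung out towards the stand's +x by 0.6 to 0.9 rad; swings in clockwise seen from above to a firm stop where its axes are parallel to the stand's. More than 35 N from the robot harms it.
- pivot (a point): top of the gauge arm's pivot (column 38 mm across, 55 mm high), fixed on the stand, 205 mm from the axle towards the stand's +y. The pivot is stiff, about 0.9 N m (some 11 N at the pin), and the arm stays where it is left.
- gauge_pin (a point): middle of the pin to push the gauge arm by, 85 mm above the bench: an upright steel pin, 12 mm in diameter, 53 to 103 mm above the bench, on the arm 85 mm from its pivot. The arm's sprung ball-tipped feeler (10 mm ball, 44 mm above the bench) clears the plain rim by 1 mm; the bulge pushes it back up to 4 mm, with 2 N at first touch and 6.9 N at the peak.
- dishes: bystander: stack of two clear culture dishes, 92 mm across, 32 mm high; origin under its centre
- jar: bystander: amber jar, 60 mm across, 85 mm high; origin under its centre
- driver: bystander: screwdriver, 170 mm long, lying on the bench

How it is judged:
On the way, in this order (a step that is already met when the one before it is completed fails the run):
1. the gauge arm is swung in against its stop (angle between the y axis of gauge and the y axis of stand, either way round below 0.05 rad), for 0.2 s.
2. with the arm in, the rim's high spot stands at the feeler (contact force between gauge and platter above 5.5 N and angle between the y axis of gauge and the y axis of stand, either way round below 0.05 rad), for 0.3 s.
At the end, for the whole second after the job is handed in: the platter stands still (under 0.05 rad/s) with the high spot at the feeler, so that rim and feeler press on each other with more than 5.5 N (of about 6.9 N at the peak; some 8 degrees to either side), and the gauge arm is within 0.05 rad of its stop (all of step 2 and angular speed of platter below 0.05 rad/s); the robot touches nothing.
It fails at once if the robot presses on the gauge arm with more than 35 N (contact force between gauge and the fingers above 35 N or contact force between gauge and the arm above 35 N).
It fails at once if the platter is spun fast (over 2.5 rad/s) (angular speed of platter above 2.5 rad/s).
It fails at once if a bystander is moved by more than 30 mm (distance of any of dishes, jar, driver from where it was at the start of the episode above 0.03 m).
It also fails if it takes over 72 s, if anything falls off the work surface, if the arm or the gripper's body presses on something with over 40 N, if the wrist force passes 120 N, or if a joint passes its speed limit or range.

## Working session

There is one attempt and no reset: what is moved stays moved. The work goes in short steps, Python scripts to look and compute and a tool call to move; the robot and the scene stay as the last step left them, time stands still between calls to the robot, and variables do not carry over. Pictures are saved under pics/ and viewed, on a budget of 10 in all, crops included, one or two more only if the job needs it, and the job is handed in when it is done.

Besides the shell and the picture viewer there is one more tool, called after "Emit:" in YAML: its name, and indented under it one key for each argument. apply_moves: Moves the arm, as the interface text tells. Its arguments: {"type":"object","properties":{"linear":{"type":"array"},"twist":{"type":"array"},"hand":{"type":"array"},"force":{"type":"number"}},"required":["linear","twist","hand"]}

```bash
mkdir -p pics; python3 - <<'E'
from bench import sensors, viewer, models
import cv2,numpy as np
s=sensors.observe();print({k:np.round(v,4).tolist() for k,v in s.items()})
ims=[]
for n in ["scene","top"]:
    p=viewer.camera(n);ims.append(p["pixels"])
    for t in ["stand","platter","knob_mid","touch","gauge","pivot","gauge_pin","dishes","jar","driver"]:
        try:
            r=models.mark_of(p,t);print(n,t,[(np.round(q["position"],3).tolist(),round(float(q["score"]),2)) for q in r[:2]])
        except Exception as e: print(n,t,e)
cv2.imwrite("pics/a.png",cv2.resize(np.vstack(ims),None,fx=.78,fy=.78))
E
```

```text
{'t': 0.0, 'joint_pos': [-1.4323, 0.2636, -0.0489, 1.2594, 0.0, 1.4155], 'qvel': [-0.0018, -0.0013, -0.0014, -0.0001, -0.0003, 0.0005], 'joint_efforts': [0.0032, -63.7617, 38.4565, 0.0137, 0.0002, 0.0], 'eef_pos': [0.152, -0.5023, 0.2388], 'ee_rot': [0.9892, 0.1464, 0.0, -0.0005], 'ft_force': [0.6857, 0.0449, 0.0833], 'wrist_torque': [0.0128, 0.0042, 0.0121], 'opening': 0.0853}
scene stand [([0.554, -0.039, -0.0], 0.85), ([0.557, -0.048, -0.0], 0.51)]
scene platter []
scene knob_mid [([0.504, -0.072, 0.086], 0.9)]
scene touch [([0.582, 0.033, 0.049], 0.63)]
scene gauge [([0.616, 0.148, 0.004], 0.6), ([0.558, -0.045, 0.002], 0.53)]
scene pivot [([0.614, 0.15, 0.055], 0.87), ([0.507, -0.074, 0.084], 0.7)]
scene gauge_pin [([0.662, 0.08, 0.085], 0.94)]
scene dishes [([0.45, -0.4, 0.003], 0.6)]
scene jar [([0.697, -0.352, -0.005], 0.68)]
scene driver [([0.429, 0.382, -0.0], 0.65)]
top stand [([0.556, -0.046, 0.001], 0.88)]
top platter [([0.559, -0.047, -0.002], 0.95)]
top knob_mid [([0.509, -0.073, 0.084], 0.78), ([0.554, -0.045, 0.001], 0.53)]
top touch [([0.582, 0.033, 0.047], 0.65)]
top gauge [([0.616, 0.151, -0.005], 0.87), ([0.454, -0.396, -0.001], 0.34)]
top pivot [([0.616, 0.15, 0.058], 0.9)]
top gauge_pin [([0.657, 0.074, 0.084], 0.84)]
top dishes [([0.457, -0.395, 0.001], 0.61)]
top jar [([0.698, -0.352, 0.002], 0.93)]
top driver [([0.426, 0.382, 0.0], 0.74)]
```

View pics/a.png

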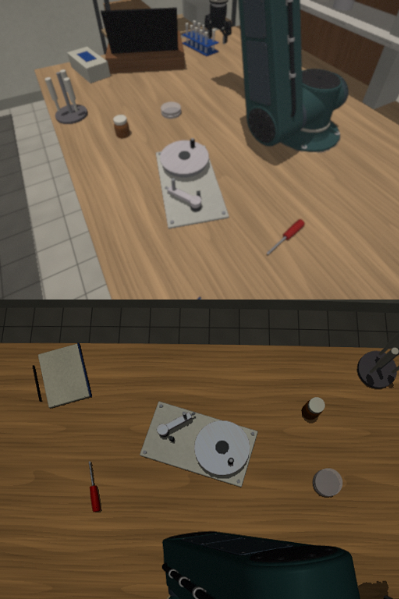

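Geometry agrees with the given sizes: pivot–axle 205 mm, knob radius 56 mm, pin–pivot 85 mm. The bench view shows the gauge swung out, with the jar and dishes clear of my path. I'm moving to just outside the pin with the fingers closing.

Emit:
apply_moves:
  linear:
    - [0.034, -0.02, 0]
    - [0.034, -0.02, 0]
    - [0.034, -0.02, 0]
    - [0.034, -0.02, 0]
    - [0.034, -0.02, 0]
  twist:
    - [0, 0, 0]
    - [0, 0, 0]
    - [0, 0, 0]
    - [0, 0, 0]
    - [0, 0, 0]
  hand: [0, 0, 0, 0, 0]
  force: 40

```text
t: 1.52
eef_pos: [0.2866, -0.3561, 0.2394]
ee_rot: [0.989, 0.146, 0.0, 0.0]
ft_force: [0.9, -0.6, 0.1]
opening: 0.0257
```

Emit:
apply_moves:
  linear:
    - [0.034, -0.02, 0]
    - [0.034, -0.02, 0]
    - [0.034, -0.02, 0]
    - [0.034, -0.02, 0]
    - [0.034, -0.02, 0]
  twist:
    - [0, 0, 0]
    - [0, 0, 0]
    - [0, 0, 0]
    - [0, 0, 0]
    - [0, 0, 0]
  hand: [0, 0, 0, 0, 0]

```text
t: 1.93
eef_pos: [0.4205, -0.2109, 0.2395]
ee_rot: [0.989, 0.146, 0.0, 0.0]
ft_force: [0.1, -1.2, 0.9]
opening: -0.0002
```

Emit:
apply_moves:
  linear:
    - [0.034, -0.02, 0]
    - [0.034, -0.02, 0]
    - [0.034, -0.02, 0]
    - [0.034, -0.02, 0]
    - [0, 0, 0]
  twist:
    - [0, 0, 0]
    - [0, 0, 0]
    - [0, 0, 0]
    - [0, 0, 0]
    - [0, 0, 0]
  hand: [0, 0, 0, 0, 0]

```text
t: 2.35
eef_pos: [0.5298, -0.0923, 0.2388]
ee_rot: [0.989, 0.149, 0.0, -0.0]
ft_force: [0.4, -0.8, -0.3]
opening: 0.0001
```

```bash
cat > h.py <<'E'
from bench import sensors, viewer, models
import cv2,numpy as np
from scipy.spatial.transform import Rotation as R
def look(names,cams=("top","scene","wrist")):
    s=sensors.observe()
    print(round(s["t"],2),np.round(s["eef_pos"],4),np.round(s["ee_rot"],4),np.round(s["ft_force"],1),round(s["opening"],4))
    print(R.from_quat(s["ee_rot"]).as_matrix().round(3).tolist())
    for c in cams:
        p=viewer.camera(c)
        for t in names: print(c,t,[(np.round(q["position"],4).tolist(),round(float(q["score"]),2)) for q in models.mark_of(p,t)[:2]])
    return p
E
python3 - <<'E'
from h import *
look(["gauge_pin","pivot","knob_mid","platter","touch"])
E
```

```text
2.35 [ 0.5298 -0.0923  0.2388] [ 9.889e-01  1.486e-01  5.000e-04 -5.000e-04] [ 0.4 -0.8 -0.3] 0.0001
[[0.956, 0.294, 0.001], [0.294, -0.956, 0.001], [0.001, -0.001, -1.0]]
top gauge_pin [([0.6578, 0.0779, 0.0856], 0.81), ([0.4263, 0.3818, -0.0014], 0.24)]
top pivot [([0.6157, 0.1515, 0.0577], 0.95)]
top knob_mid [([0.6167, 0.1507, -0.0039], 0.4)]
top platter []
top touch [([0.5795, 0.0304, 0.0457], 0.8)]
scene gauge_pin [([0.6613, 0.0818, 0.0838], 0.77)]
scene pivot [([0.616, 0.147, 0.0591], 0.58)]
scene knob_mid [([0.5084, -0.073, 0.0824], 0.71)]
scene platter [([0.5586, -0.0444, -0.0027], 0.6)]
scene touch [([0.5815, 0.03, 0.0465], 0.85), ([0.4269, 0.3836, 0.0021], 0.71)]
wrist gauge_pin []
wrist pivot [([0.6176, 0.1482, 0.0564], 0.69)]
wrist knob_mid [([0.5108, -0.0682, 0.083], 0.59), ([0.4531, -0.3941, 0.003], 0.39)]
wrist platter [([0.5541, -0.0489, 0.0027], 0.59)]
wrist touch [([0.5807, 0.0346, 0.0429], 0.69)]
```

Emit:
apply_moves:
  linear:
    - [0.034, -0.02, 0]
    - [0.034, -0.02, 0]
    - [0.034, -0.021, 0]
    - [0.034, -0.021, 0]
    - [0.034, -0.021, 0]
  twist:
    - [0, 0, 0]
    - [0, 0, 0]
    - [0, 0, 0]
    - [0, 0, 0]
    - [0, 0, 0]
  hand: [0, 0, 0, 0, 0]

```text
t: 3.67
eef_pos: [0.6604, 0.0529, 0.2393]
ee_rot: [0.989, 0.146, 0.0, 0.0]
ft_force: [0.2, -0.5, -0.3]
opening: 0.0001
```

Emit:
apply_moves:
  linear:
    - [0.036, -0.021, 0]
    - [0, 0, 0.034]
    - [0, 0, 0.034]
    - [0, 0, 0.034]
  twist:
    - [0, 0, 0]
    - [0, 0, 0]
    - [0, 0, 0]
    - [0, 0, 0]
  hand: [0, 0, 0, 0]

```text
t: 4.0
eef_pos: [0.6887, 0.0825, 0.1359]
ee_rot: [0.989, 0.147, 0.001, 0.0]
ft_force: [1.2, -0.1, 0.0]
opening: 0.0
```

```bash
python3 - <<'E'
from h import *
p=look(["gauge_pin","pivot"],("top","wrist"))
cv2.imwrite("pics/b.png",p["pixels"])
E
```

```text
4.0 [0.6887 0.0825 0.1359] [9.891e-01 1.470e-01 7.000e-04 1.000e-04] [ 1.2 -0.1  0. ] 0.0
[[0.957, 0.291, 0.001], [0.291, -0.957, -0.0], [0.001, 0.0, -1.0]]
top gauge_pin []
top pivot [([0.509, -0.073, 0.0829], 0.37)]
wrist gauge_pin [([0.6578, 0.0785, 0.084], 0.84)]
wrist pivot [([0.6175, 0.152, 0.055], 0.66)]
```

View pics/b.png

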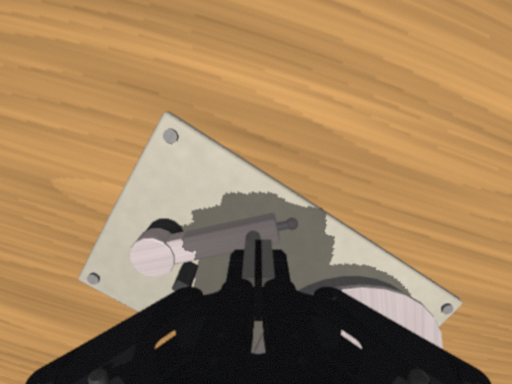

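The wrist view shows the fingers just outside the pin (pin near pixel (258,240)), centred sideways to within 5 mm and with a gap of about 13 mm. Next I lower, approach and begin the push.

Emit:
apply_moves:
  linear:
    - [0, -0.004, 0.027]
    - [0, 0, 0.027]
    - [-0.004, 0, 0]
    - [-0.004, 0, 0]
    - [-0.003, 0, 0]
  twist:
    - [0, 0, 0]
    - [0, 0, 0]
    - [0, 0, 0]
    - [0, 0, 0]
    - [0, 0, 0]
  hand: [0, 0, 0, 0, 0]

```text
t: 4.72
eef_pos: [0.6767, 0.082, 0.0858]
ee_rot: [0.989, 0.146, 0.001, 0.0]
ft_force: [-0.7, -0.5, 1.4]
opening: 0.0001
```

Emit:
apply_moves:
  linear:
    - [-0.002, 0, 0]
    - [-0.002, 0, 0]
    - [-0.002, 0, 0]
  twist:
    - [0, 0, 0]
    - [0, 0, 0]
    - [0, 0, 0]
  hand: [0, 0, 0]

```text
t: 4.97
eef_pos: [0.6733, 0.0805, 0.086]
ee_rot: [0.989, 0.146, 0.004, 0.0]
ft_force: [14.4, -2.2, -1.4]
opening: -0.0003
```

Emit:
apply_moves:
  linear:
    - [-0.002, 0, 0]
    - [-0.002, 0, 0]
    - [-0.002, 0, 0]
  twist:
    - [0, 0, 0]
    - [0, 0, 0]
    - [0, 0, 0]
  hand: [0, 0, 0]

```text
t: 5.22
eef_pos: [0.6683, 0.0778, 0.086]
ee_rot: [0.989, 0.146, 0.004, 0.001]
ft_force: [14.6, -3.1, -2.0]
opening: -0.0
```

Emit:
apply_moves:
  linear:
    - [-0.003, 0, 0]
    - [-0.003, 0, 0]
    - [-0.003, 0, 0]
    - [-0.003, 0, 0]
    - [-0.003, 0, 0]
  twist:
    - [0, 0, 0]
    - [0, 0, 0]
    - [0, 0, 0]
    - [0, 0, 0]
    - [0, 0, 0]
  hand: [0, 0, 0, 0, 0]

```text
t: 5.63
eef_pos: [0.6536, 0.0735, 0.086]
ee_rot: [0.989, 0.146, 0.004, 0.001]
ft_force: [13.1, -4.4, -1.9]
opening: -0.0
```

Emit:
apply_moves:
  linear:
    - [-0.003, 0, 0]
    - [-0.003, 0, 0]
    - [-0.003, -0.0005, 0]
    - [-0.003, -0.0005, 0]
    - [-0.003, -0.0005, 0]
  twist:
    - [0, 0, 0]
    - [0, 0, 0]
    - [0, 0, 0]
    - [0, 0, 0]
    - [0, 0, 0]
  hand: [0, 0, 0, 0, 0]

```text
t: 6.05
eef_pos: [0.6386, 0.0707, 0.0859]
ee_rot: [0.989, 0.146, 0.004, 0.001]
ft_force: [11.7, -5.0, -0.8]
opening: -0.0001
```

Emit:
apply_moves:
  linear:
    - [-0.003, -0.001, 0]
    - [-0.003, -0.001, 0]
    - [-0.003, -0.001, 0]
    - [-0.003, -0.001, 0]
  twist:
    - [0, 0, 0]
    - [0, 0, 0]
    - [0, 0, 0]
    - [0, 0, 0]
  hand: [0, 0, 0, 0]

```text
t: 6.38
eef_pos: [0.6258, 0.0711, 0.0858]
ee_rot: [0.989, 0.146, 0.003, 0.001]
ft_force: [11.3, -5.1, -0.1]
opening: 0.0001
```

Emit:
apply_moves:
  linear:
    - [-0.002, -0.001, 0]
    - [-0.002, -0.001, 0]
    - [-0.002, -0.001, 0]
  twist:
    - [0, 0, 0]
    - [0, 0, 0]
    - [0, 0, 0]
  hand: [0, 0, 0]

```text
t: 6.63
eef_pos: [0.6192, 0.0724, 0.0859]
ee_rot: [0.989, 0.146, 0.003, 0.001]
ft_force: [10.8, -2.0, -0.0]
opening: 0.0002
```

Emit:
apply_moves:
  linear:
    - [-0.002, -0.001, 0]
    - [-0.001, -0.001, 0]
  twist:
    - [0, 0, 0]
    - [0, 0, 0]
  hand: [0, 0]

```text
t: 6.8
eef_pos: [0.6157, 0.0734, 0.0859]
ee_rot: [0.989, 0.146, 0.003, 0.001]
ft_force: [10.3, -4.0, 1.2]
opening: 0.0001
```

```bash
python3 - <<'E'
from h import *
p=look(["gauge_pin","pivot"],("top","scene","wrist"))
E
```

```text
6.8 [0.6157 0.0734 0.0859] [0.9893 0.1461 0.0035 0.001 ] [10.3 -4.   1.2] 0.0001
[[0.957, 0.289, 0.007], [0.289, -0.957, -0.001], [0.007, 0.003, -1.0]]
top gauge_pin []
top pivot [([0.5109, -0.0747, 0.0834], 0.16)]
scene gauge_pin [([0.5993, 0.068, 0.0837], 0.56)]
scene pivot [([0.6177, 0.152, 0.0594], 0.65), ([0.5083, -0.0726, 0.0811], 0.33)]
wrist gauge_pin []
wrist pivot [([0.6182, 0.1495, 0.056], 0.83)]
```

Emit:
apply_moves:
  linear:
    - [-0.0015, -0.001, 0]
    - [-0.0015, -0.001, 0]
  twist:
    - [0, 0, 0]
    - [0, 0, 0]
  hand: [0, 0]

```text
t: 7.42
eef_pos: [0.6126, 0.0745, 0.086]
ee_rot: [0.989, 0.146, 0.004, 0.001]
ft_force: [10.6, -5.0, 1.0]
opening: -0.0001
```

Emit:
apply_moves:
  linear:
    - [-0.001, -0.0005, 0]
  twist:
    - [0, 0, 0]
  hand: [0]

```text
t: 7.5
eef_pos: [0.6113, 0.0748, 0.086]
ee_rot: [0.989, 0.146, 0.004, 0.001]
ft_force: [11.0, -2.6, 1.2]
opening: 0.0004
```

Emit:
apply_moves:
  linear:
    - [-0.001, -0.0005, 0]
  twist:
    - [0, 0, 0]
  hand: [0]

```text
t: 7.58
eef_pos: [0.6103, 0.075, 0.086]
ee_rot: [0.989, 0.146, 0.004, 0.001]
ft_force: [11.1, -3.2, 1.7]
opening: 0.0001
```

Emit:
apply_moves:
  linear:
    - [-0.001, -0.0005, 0]
  twist:
    - [0, 0, 0]
  hand: [0]

```text
t: 7.67
eef_pos: [0.6092, 0.0752, 0.086]
ee_rot: [0.989, 0.146, 0.004, 0.001]
ft_force: [11.0, -1.6, 0.3]
opening: 0.0
```

Emit:
apply_moves:
  linear:
    - [-0.001, -0.0005, 0]
  twist:
    - [0, 0, 0]
  hand: [0]

```text
t: 7.75
eef_pos: [0.6081, 0.0754, 0.086]
ee_rot: [0.989, 0.146, 0.004, 0.001]
ft_force: [11.6, -2.1, 1.6]
opening: -0.0004
```

Emit:
apply_moves:
  linear:
    - [-0.0005, -0.0003, 0]
  twist:
    - [0, 0, 0]
  hand: [0]

```text
t: 7.83
eef_pos: [0.6079, 0.0755, 0.0861]
ee_rot: [0.989, 0.146, 0.004, 0.001]
ft_force: [15.2, -2.7, -1.6]
opening: 0.0002
```

Force is rising and motion has slowed at the predicted stop position. A gentle confirmation:

Emit:
apply_moves:
  linear:
    - [-0.0005, -0.0003, 0]
  twist:
    - [0, 0, 0]
  hand: [0]

```text
t: 7.92
eef_pos: [0.6079, 0.0755, 0.0861]
ee_rot: [0.989, 0.146, 0.004, 0.001]
ft_force: [18.7, -4.3, -3.8]
opening: 0.0002
```

Emit:
apply_moves:
  linear:
    - [0, 0, 0]
    - [0, 0, 0]
  twist:
    - [0, 0, 0]
    - [0, 0, 0]
  hand: [0, 0]

```text
t: 8.08
eef_pos: [0.6079, 0.0755, 0.0861]
ee_rot: [0.989, 0.146, 0.004, 0.001]
ft_force: [15.4, -3.1, -2.0]
opening: -0.0001
```

Emit:
apply_moves:
  linear:
    - [0.01, 0, 0]
    - [0.01, 0, 0]
    - [0, 0, -0.03]
    - [0, 0, -0.03]
    - [0, 0, -0.03]
  twist:
    - [0, 0, 0]
    - [0, 0, 0]
    - [0, 0, 0]
    - [0, 0, 0]
    - [0, 0, 0]
  hand: [0, 0, 0, 0, 0]

```text
t: 8.5
eef_pos: [0.623, 0.0819, 0.1759]
ee_rot: [0.989, 0.146, 0.001, 0.0]
ft_force: [-0.1, -0.2, 0.2]
opening: 0.0002
```

Emit:
apply_moves:
  linear:
    - [-0.032, 0.023, 0]
    - [-0.032, 0.023, 0]
    - [-0.032, 0.023, 0]
    - [-0.032, 0.022, 0]
    - [-0.03, 0.022, 0]
  twist:
    - [0, 0, 0]
    - [0, 0, 0]
    - [0, 0, 0]
    - [0, 0, 0]
    - [0, 0, 0]
  hand: [0.05, 0.05, 0.05, 0.05, 0.05]

```text
t: 8.92
eef_pos: [0.5033, -0.0731, 0.1749]
ee_rot: [0.989, 0.146, 0.001, 0.001]
ft_force: [1.3, -0.9, -0.2]
opening: 0.0502
```

```bash
python3 - <<'E'
from h import *
p=look(["knob_mid","gauge_pin","platter","pivot"],("scene","wrist"))
cv2.imwrite("pics/c.png",p["pixels"])
E
```

```text
8.92 [ 0.5033 -0.0731  0.1749] [9.892e-01 1.465e-01 1.100e-03 6.000e-04] [ 1.3 -0.9 -0.2] 0.0502
[[0.957, 0.29, 0.002], [0.29, -0.957, -0.001], [0.002, 0.001, -1.0]]
scene knob_mid [([0.5088, -0.0755, 0.0833], 0.79)]
scene gauge_pin [([0.5947, 0.068, 0.0863], 0.84)]
scene platter [([0.5592, -0.0479, -0.0011], 0.79), ([0.6182, 0.148, 0.0006], 0.2)]
scene pivot [([0.6181, 0.1515, 0.0577], 0.66)]
wrist knob_mid [([0.5095, -0.0723, 0.0836], 0.62)]
wrist gauge_pin [([0.5917, 0.0686, 0.084], 0.72)]
wrist platter [([0.5603, -0.0465, 0.0015], 0.59), ([0.455, -0.3958, 0.0009], 0.42)]
wrist pivot [([0.5548, -0.0446, 0.0034], 0.52)]
```

View pics/c.png

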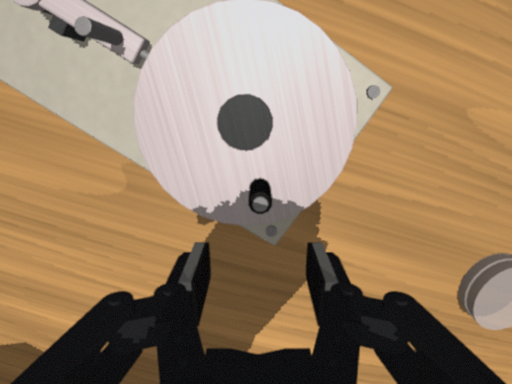

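The view shows the gauge arm in, and the knob at pixel (260,200), roughly 6 mm further in tool x. Next I lower and grip it.

Emit:
apply_moves:
  linear:
    - [0.005, 0.001, 0.031]
    - [0, 0, 0.031]
    - [0, 0, 0.031]
    - [0, 0, 0.001]
    - [0, 0, 0]
  twist:
    - [0, 0, 0]
    - [0, 0, 0]
    - [0, 0, 0]
    - [0, 0, 0]
    - [0, 0, 0]
  hand: [0.05, 0.05, 0.05, 0.05, 0.05]

```text
t: 9.83
eef_pos: [0.5089, -0.0708, 0.0787]
ee_rot: [0.989, 0.147, -0.001, -0.001]
ft_force: [0.8, -0.2, 0.0]
opening: 0.0499
```

Emit:
apply_moves:
  linear:
    - [0, 0, 0]
    - [0, 0, 0]
    - [0, 0, 0]
    - [0, 0, 0]
    - [0, 0, 0]
  twist:
    - [0, 0, 0]
    - [0, 0, 0]
    - [0, 0, 0]
    - [0, 0, 0]
    - [0, 0, 0]
  hand: [0.01, 0.01, 0.01, 0.01, 0.01]
  force: 30

```text
t: 10.25
eef_pos: [0.5105, -0.0717, 0.081]
ee_rot: [0.989, 0.146, 0.001, 0.001]
ft_force: [-0.5, 0.8, 8.0]
opening: 0.0173
```

```bash
python3 - <<'E'
import numpy as np
a=191.5+4*np.arange(91)
p=.055*np.c_[np.cos(np.radians(a)),-np.sin(np.radians(a))]
q=np.round(p-p[0],4);d=np.round(np.diff(q,axis=0),4)
for i in range(0,90,5): print(a[i],[[*x,0] for x in d[i:i+5].tolist()])
E
```

```text
191.5 [[0.0009, 0.0037, 0], [0.0012, 0.0037, 0], [0.0014, 0.0036, 0], [0.0016, 0.0034, 0], [0.0019, 0.0034, 0]]
211.5 [[0.0021, 0.0032, 0], [0.0024, 0.003, 0], [0.0025, 0.0029, 0], [0.0027, 0.0027, 0], [0.003, 0.0025, 0]]
231.5 [[0.003, 0.0023, 0], [0.0033, 0.002, 0], [0.0034, 0.0019, 0], [0.0034, 0.0015, 0], [0.0036, 0.0014, 0]]
251.5 [[0.0037, 0.0011, 0], [0.0038, 0.0008, 0], [0.0038, 0.0006, 0], [0.0038, 0.0003, 0], [0.0038, 0.0, 0]]
271.5 [[0.0039, -0.0002, 0], [0.0038, -0.0005, 0], [0.0037, -0.0008, 0], [0.0037, -0.001, 0], [0.0037, -0.0013, 0]]
291.5 [[0.0035, -0.0015, 0], [0.0034, -0.0018, 0], [0.0033, -0.002, 0], [0.0031, -0.0022, 0], [0.0029, -0.0025, 0]]
311.5 [[0.0028, -0.0026, 0], [0.0026, -0.0028, 0], [0.0024, -0.003, 0], [0.0022, -0.0032, 0], [0.0019, -0.0033, 0]]
331.5 [[0.0017, -0.0035, 0], [0.0015, -0.0035, 0], [0.0012, -0.0036, 0], [0.001, -0.0038, 0], [0.0007, -0.0037, 0]]
351.5 [[0.0004, -0.0038, 0], [0.0002, -0.0039, 0], [-0.0001, -0.0038, 0], [-0.0004, -0.0038, 0], [-0.0006, -0.0038, 0]]
371.5 [[-0.0009, -0.0038, 0], [-0.0012, -0.0036, 0], [-0.0014, -0.0036, 0],
[... 284 characters left out ...]
 0]]
431.5 [[-0.0036, -0.0011, 0], [-0.0038, -0.0008, 0], [-0.0038, -0.0006, 0], [-0.0038, -0.0003, 0], [-0.0038, 0.0, 0]]
451.5 [[-0.0039, 0.0002, 0], [-0.0038, 0.0005, 0], [-0.0037, 0.0008, 0], [-0.0037, 0.001, 0], [-0.0037, 0.0013, 0]]
471.5 [[-0.0035, 0.0015, 0], [-0.0034, 0.0018, 0], [-0.0033, 0.002, 0], [-0.0031, 0.0022, 0], [-0.0029, 0.0024, 0]]
491.5 [[-0.0028, 0.0027, 0], [-0.0026, 0.0028, 0], [-0.0024, 0.003, 0], [-0.0022, 0.0032, 0], [-0.0019, 0.0033, 0]]
511.5 [[-0.0018, 0.0034, 0], [-0.0014, 0.0036, 0], [-0.0012, 0.0036, 0], [-0.001, 0.0037, 0], [-0.0007, 0.0038, 0]]
531.5 [[-0.0004, 0.0038, 0], [-0.0002, 0.0039, 0], [0.0001, 0.0038, 0], [0.0004, 0.0038, 0], [0.0006, 0.0038, 0]]
```

Emit:
apply_moves:
  linear:
    - [0.0009, 0.0037, 0]
    - [0.0012, 0.0037, 0]
    - [0.0014, 0.0036, 0]
  twist:
    - [0, 0, 0]
    - [0, 0, 0]
    - [0, 0, 0]
  hand: [0.01, 0.01, 0.01]

```text
t: 10.5
eef_pos: [0.5171, -0.0812, 0.081]
ee_rot: [0.989, 0.146, 0.001, 0.0]
ft_force: [0.3, 1.5, 7.1]
opening: 0.0172
```

Emit:
apply_moves:
  linear:
    - [0.0016, 0.0034, 0]
    - [0.0019, 0.0034, 0]
    - [0.0021, 0.0032, 0]
  twist:
    - [0, 0, 0]
    - [0, 0, 0]
    - [0, 0, 0]
  hand: [0.01, 0.01, 0.01]

```text
t: 10.75
eef_pos: [0.5255, -0.0891, 0.081]
ee_rot: [0.989, 0.146, 0.002, 0.0]
ft_force: [-0.2, 4.2, 8.1]
opening: 0.017
```

Emit:
apply_moves:
  linear:
    - [0.0024, 0.003, 0]
    - [0.0025, 0.0029, 0]
    - [0.0027, 0.0027, 0]
  twist:
    - [0, 0, 0]
    - [0, 0, 0]
    - [0, 0, 0]
  hand: [0.01, 0.01, 0.01]

```text
t: 11.0
eef_pos: [0.5353, -0.0949, 0.081]
ee_rot: [0.989, 0.146, 0.002, 0.0]
ft_force: [0.8, 5.0, 7.4]
opening: 0.0168
```

Emit:
apply_moves:
  linear:
    - [0.003, 0.0025, 0]
    - [0.003, 0.0023, 0]
    - [0.0033, 0.002, 0]
  twist:
    - [0, 0, 0]
    - [0, 0, 0]
    - [0, 0, 0]
  hand: [0.01, 0.01, 0.01]

```text
t: 11.25
eef_pos: [0.546, -0.0987, 0.081]
ee_rot: [0.989, 0.146, 0.001, 0.0]
ft_force: [-0.0, 4.0, 8.3]
opening: 0.0172
```

Emit:
apply_moves:
  linear:
    - [0.0034, 0.0019, 0]
    - [0.0034, 0.0015, 0]
    - [0.0036, 0.0014, 0]
  twist:
    - [0, 0, 0]
    - [0, 0, 0]
    - [0, 0, 0]
  hand: [0.01, 0.01, 0.01]

```text
t: 11.5
eef_pos: [0.5572, -0.1001, 0.081]
ee_rot: [0.989, 0.147, 0.001, 0.0]
ft_force: [-1.1, 4.5, 9.6]
opening: 0.0169
```

Emit:
apply_moves:
  linear:
    - [0.0037, 0.0011, 0]
    - [0.0038, 0.0008, 0]
    - [0.0038, 0.0006, 0]
  twist:
    - [0, 0, 0]
    - [0, 0, 0]
    - [0, 0, 0]
  hand: [0.01, 0.01, 0.01]

```text
t: 11.75
eef_pos: [0.5686, -0.0993, 0.081]
ee_rot: [0.989, 0.146, 0.001, 0.0]
ft_force: [-1.8, 4.1, 7.9]
opening: 0.0168
```

Emit:
apply_moves:
  linear:
    - [0.0038, 0.0003, 0]
    - [0.0038, 0, 0]
    - [0.0039, -0.0002, 0]
  twist:
    - [0, 0, 0]
    - [0, 0, 0]
    - [0, 0, 0]
  hand: [0.01, 0.01, 0.01]

```text
t: 12.0
eef_pos: [0.5795, -0.096, 0.081]
ee_rot: [0.989, 0.146, 0.001, 0.0]
ft_force: [-2.5, 2.4, 9.2]
opening: 0.0169
```

Emit:
apply_moves:
  linear:
    - [0.0038, -0.0005, 0]
    - [0.0037, -0.0008, 0]
    - [0.0037, -0.001, 0]
  twist:
    - [0, 0, 0]
    - [0, 0, 0]
    - [0, 0, 0]
  hand: [0.01, 0.01, 0.01]

```text
t: 12.25
eef_pos: [0.5895, -0.0907, 0.081]
ee_rot: [0.989, 0.146, 0.001, 0.0]
ft_force: [-3.5, 1.1, 9.2]
opening: 0.0169
```

Emit:
apply_moves:
  linear:
    - [0.0037, -0.0013, 0]
    - [0.0035, -0.0015, 0]
    - [0.0034, -0.0018, 0]
  twist:
    - [0, 0, 0]
    - [0, 0, 0]
    - [0, 0, 0]
  hand: [0.01, 0.01, 0.01]

```text
t: 12.5
eef_pos: [0.5983, -0.0832, 0.081]
ee_rot: [0.989, 0.146, 0.001, 0.0]
ft_force: [-4.1, 0.9, 7.9]
opening: 0.0172
```

Emit:
apply_moves:
  linear:
    - [0.0033, -0.002, 0]
    - [0.0031, -0.0022, 0]
    - [0.0029, -0.0025, 0]
  twist:
    - [0, 0, 0]
    - [0, 0, 0]
    - [0, 0, 0]
  hand: [0.01, 0.01, 0.01]

```text
t: 12.75
eef_pos: [0.6053, -0.0743, 0.081]
ee_rot: [0.989, 0.146, 0.001, 0.001]
ft_force: [-3.6, -0.7, 7.6]
opening: 0.017
```

Emit:
apply_moves:
  linear:
    - [0.0028, -0.0026, 0]
    - [0.0026, -0.0028, 0]
    - [0.0024, -0.003, 0]
  twist:
    - [0, 0, 0]
    - [0, 0, 0]
    - [0, 0, 0]
  hand: [0.01, 0.01, 0.01]

```text
t: 13.0
eef_pos: [0.6101, -0.0646, 0.081]
ee_rot: [0.989, 0.146, 0.001, 0.001]
ft_force: [-5.4, -6.7, 7.8]
opening: 0.0174
```

Emit:
apply_moves:
  linear:
    - [0.0022, -0.0032, 0]
    - [0.0019, -0.0033, 0]
    - [0.0017, -0.0035, 0]
  twist:
    - [0, 0, 0]
    - [0, 0, 0]
    - [0, 0, 0]
  hand: [0.01, 0.01, 0.01]

```text
t: 13.25
eef_pos: [0.613, -0.0538, 0.081]
ee_rot: [0.989, 0.146, 0.001, 0.002]
ft_force: [-3.5, -8.1, 6.0]
opening: 0.0168
```

Emit:
apply_moves:
  linear:
    - [0.0015, -0.0035, 0]
    - [0.0012, -0.0036, 0]
    - [0.001, -0.0038, 0]
  twist:
    - [0, 0, 0]
    - [0, 0, 0]
    - [0, 0, 0]
  hand: [0.01, 0.01, 0.01]

```text
t: 13.5
eef_pos: [0.6136, -0.0418, 0.081]
ee_rot: [0.989, 0.146, 0.001, 0.001]
ft_force: [-1.5, -2.6, 6.0]
opening: 0.017
```

Emit:
apply_moves:
  linear:
    - [0.0007, -0.0037, 0]
    - [0.0004, -0.0038, 0]
    - [0.0002, -0.0039, 0]
  twist:
    - [0, 0, 0]
    - [0, 0, 0]
    - [0, 0, 0]
  hand: [0.01, 0.01, 0.01]

```text
t: 13.75
eef_pos: [0.6116, -0.0301, 0.081]
ee_rot: [0.989, 0.146, 0.001, 0.001]
ft_force: [-0.6, -2.3, 5.4]
opening: 0.017
```

Emit:
apply_moves:
  linear:
    - [-0.0001, -0.0038, 0]
    - [-0.0004, -0.0038, 0]
    - [-0.0006, -0.0038, 0]
  twist:
    - [0, 0, 0]
    - [0, 0, 0]
    - [0, 0, 0]
  hand: [0.01, 0.01, 0.01]

```text
t: 14.0
eef_pos: [0.6074, -0.0195, 0.081]
ee_rot: [0.989, 0.146, 0.001, 0.001]
ft_force: [0.1, -2.0, 5.4]
opening: 0.0172
```

Emit:
apply_moves:
  linear:
    - [-0.0009, -0.0038, 0]
    - [-0.0012, -0.0036, 0]
    - [-0.0014, -0.0036, 0]
  twist:
    - [0, 0, 0]
    - [0, 0, 0]
    - [0, 0, 0]
  hand: [0.01, 0.01, 0.01]

```text
t: 14.25
eef_pos: [0.6009, -0.0099, 0.081]
ee_rot: [0.989, 0.146, 0.002, 0.001]
ft_force: [1.4, -0.9, 7.2]
opening: 0.0174
```

```bash
python3 - <<'E'
import numpy as np
from scipy.optimize import least_squares
D=np.array([[.5171,-.0812,.3,1.5],[.5255,-.0891,-.2,4.2],[.5353,-.0949,.8,5],[.546,-.0987,0,4],[.5572,-.1001,-1.1,4.5],[.5686,-.0993,-1.8,4.1],[.5795,-.096,-2.5,2.4],[.5895,-.0907,-3.5,1.1],[.5983,-.0832,-4.1,.9],[.6053,-.0743,-3.6,-.7],[.6101,-.0646,-5.4,-6.7],[.613,-.0538,-3.5,-8.1],[.6136,-.0418,-1.5,-2.6],[.6116,-.0301,-.6,-2.3],[.6074,-.0195,.1,-2],[.6009,-.0099,1.4,-.9]])
s=least_squares(lambda c:np.hypot(D[:,0]-c[0],D[:,1]-c[1])-c[2],[.557,-.046,.055]);c=s.x
print(c,abs(s.fun).max())
th=np.arctan2(D[:,1]-c[1],D[:,0]-c[0])
for t,f in zip(th,D[:,2:]): print(round(np.degrees(t),1),"tang",round(f@[-np.sin(t),np.cos(t)],1),"rad",round(f@[np.cos(t),np.sin(t)],1))
E
```

```text
[ 0.5586377  -0.0451023   0.05504221] 6.349179107754954e-05
-139.0 tang -0.9 rad -1.2
-127.0 tang -2.7 rad -3.2
-115.1 tang -1.4 rad -4.9
-103.3 tang -0.9 rad -3.9
-91.5 tang -1.2 rad -4.5
-79.6 tang -1.0 rad -4.4
-67.7 tang -1.4 rad -3.2
-55.9 tang -2.3 rad -2.9
-43.8 tang -2.2 rad -3.6
-32.0 tang -2.5 rad -2.7
-20.8 tang -8.2 rad -2.7
-9.1 tang -8.6 rad -2.2
3.4 tang -2.5 rad -1.7
15.8 tang -2.0 rad -1.2
27.7 tang -1.8 rad -0.8
39.8 tang -1.6 rad 0.5
```

```bash
python3 - <<'E'
import numpy as np
a=np.r_[383.5-4*np.arange(7),359.5-2*np.arange(1,25)]
p=.055*np.c_[np.cos(np.radians(a)),-np.sin(np.radians(a))]
q=np.round(p-p[0],4);d=np.round(np.diff(q,axis=0),4)
for i in range(0,len(d),2): print(a[i]-343.1,[[*x,0] for x in d[i:i+2].tolist()])
E
```

```text
40.39999999999998 [[0.0014, 0.0036, 0], [0.0012, 0.0036, 0]]
32.39999999999998 [[0.0009, 0.0038, 0], [0.0006, 0.0038, 0]]
24.399999999999977 [[0.0004, 0.0038, 0], [0.0001, 0.0038, 0]]
16.399999999999977 [[-0.0001, 0.0019, 0], [-0.0001, 0.0019, 0]]
12.399999999999977 [[-0.0002, 0.002, 0], [-0.0002, 0.0019, 0]]
8.399999999999977 [[-0.0004, 0.0019, 0], [-0.0003, 0.0018, 0]]
4.399999999999977 [[-0.0005, 0.0019, 0], [-0.0005, 0.0019, 0]]
0.39999999999997726 [[-0.0006, 0.0018, 0], [-0.0006, 0.0018, 0]]
-3.6000000000000227 [[-0.0007, 0.0018, 0], [-0.0008, 0.0017, 0]]
-7.600000000000023 [[-0.0008, 0.0018, 0], [-0.0009, 0.0017, 0]]
-11.600000000000023 [[-0.0009, 0.0016, 0], [-0.0011, 0.0017, 0]]
-15.600000000000023 [[-0.001, 0.0016, 0], [-0.0011, 0.0015, 0]]
-19.600000000000023 [[-0.0012, 0.0016, 0], [-0.0012, 0.0015, 0]]
-23.600000000000023 [[-0.0013, 0.0014, 0], [-0.0013, 0.0014, 0]]
-27.600000000000023 [[-0.0014, 0.0013, 0], [-0.0014, 0.0013, 0]]
```

Emit:
apply_moves:
  linear:
    - [0.0014, 0.0036, 0]
    - [0.0012, 0.0036, 0]
    - [0.0009, 0.0038, 0]
    - [0.0006, 0.0038, 0]
  twist:
    - [0, 0, 0]
    - [0, 0, 0]
    - [0, 0, 0]
    - [0, 0, 0]
  hand: [0.01, 0.01, 0.01, 0.01]

```text
t: 14.58
eef_pos: [0.6089, -0.0227, 0.081]
ee_rot: [0.989, 0.146, 0.001, 0.0]
ft_force: [-1.3, 1.0, 8.5]
opening: 0.017
```

Emit:
apply_moves:
  linear:
    - [0.0004, 0.0038, 0]
    - [0.0001, 0.0038, 0]
  twist:
    - [0, 0, 0]
    - [0, 0, 0]
  hand: [0.01, 0.01]

```text
t: 14.75
eef_pos: [0.6116, -0.0299, 0.081]
ee_rot: [0.989, 0.146, 0.001, 0.0]
ft_force: [-1.9, 1.3, 9.2]
opening: 0.0173
```

Emit:
apply_moves:
  linear:
    - [-0.0001, 0.0019, 0]
    - [-0.0001, 0.0019, 0]
  twist:
    - [0, 0, 0]
    - [0, 0, 0]
  hand: [0.01, 0.01]

```text
t: 14.92
eef_pos: [0.6125, -0.0337, 0.081]
ee_rot: [0.989, 0.146, 0.001, 0.0]
ft_force: [-1.4, 1.7, 9.2]
opening: 0.0169
```

Emit:
apply_moves:
  linear:
    - [-0.0002, 0.002, 0]
    - [-0.0002, 0.0019, 0]
  twist:
    - [0, 0, 0]
    - [0, 0, 0]
  hand: [0.01, 0.01]

```text
t: 15.08
eef_pos: [0.6131, -0.0375, 0.081]
ee_rot: [0.989, 0.146, 0.001, 0.0]
ft_force: [-2.1, 1.2, 8.8]
opening: 0.0171
```

Emit:
apply_moves:
  linear:
    - [-0.0004, 0.0019, 0]
    - [-0.0003, 0.0018, 0]
  twist:
    - [0, 0, 0]
    - [0, 0, 0]
  hand: [0.01, 0.01]

```text
t: 15.25
eef_pos: [0.6135, -0.0407, 0.081]
ee_rot: [0.989, 0.147, 0.001, -0.0]
ft_force: [-1.3, 5.7, 9.4]
opening: 0.0168
```

Emit:
apply_moves:
  linear:
    - [-0.0005, 0.0019, 0]
    - [-0.0005, 0.0019, 0]
  twist:
    - [0, 0, 0]
    - [0, 0, 0]
  hand: [0.01, 0.01]

```text
t: 15.42
eef_pos: [0.6136, -0.0442, 0.081]
ee_rot: [0.989, 0.147, 0.001, -0.001]
ft_force: [-1.7, 8.2, 9.5]
opening: 0.0169
```

Emit:
apply_moves:
  linear:
    - [-0.0006, 0.0018, 0]
    - [-0.0006, 0.0018, 0]
  twist:
    - [0, 0, 0]
    - [0, 0, 0]
  hand: [0.01, 0.01]

```text
t: 15.58
eef_pos: [0.6136, -0.0478, 0.081]
ee_rot: [0.989, 0.147, 0.002, -0.001]
ft_force: [-0.5, 9.6, 9.4]
opening: 0.0168
```

Emit:
apply_moves:
  linear:
    - [-0.0007, 0.0018, 0]
    - [-0.0008, 0.0017, 0]
  twist:
    - [0, 0, 0]
    - [0, 0, 0]
  hand: [0.01, 0.01]

```text
t: 15.75
eef_pos: [0.6133, -0.0516, 0.081]
ee_rot: [0.989, 0.147, 0.002, -0.001]
ft_force: [1.3, 7.8, 8.5]
opening: 0.017
```

Emit:
apply_moves:
  linear:
    - [-0.0008, 0.0018, 0]
    - [-0.0009, 0.0017, 0]
  twist:
    - [0, 0, 0]
    - [0, 0, 0]
  hand: [0.01, 0.01]

```text
t: 15.92
eef_pos: [0.6126, -0.0555, 0.081]
ee_rot: [0.989, 0.147, 0.002, -0.001]
ft_force: [1.2, 7.5, 7.6]
opening: 0.0169
```

Emit:
apply_moves:
  linear:
    - [-0.0009, 0.0016, 0]
    - [-0.0011, 0.0017, 0]
  twist:
    - [0, 0, 0]
    - [0, 0, 0]
  hand: [0.01, 0.01]

```text
t: 16.08
eef_pos: [0.6117, -0.0595, 0.081]
ee_rot: [0.989, 0.147, 0.002, -0.0]
ft_force: [0.6, 5.6, 8.5]
opening: 0.017
```

Emit:
apply_moves:
  linear:
    - [-0.001, 0.0016, 0]
    - [-0.0011, 0.0015, 0]
  twist:
    - [0, 0, 0]
    - [0, 0, 0]
  hand: [0.01, 0.01]

```text
t: 16.25
eef_pos: [0.6106, -0.0633, 0.081]
ee_rot: [0.989, 0.147, 0.001, -0.0]
ft_force: [0.2, 5.0, 8.7]
opening: 0.0169
```

Emit:
apply_moves:
  linear:
    - [-0.0012, 0.0016, 0]
    - [-0.0012, 0.0015, 0]
  twist:
    - [0, 0, 0]
    - [0, 0, 0]
  hand: [0.01, 0.01]

```text
t: 16.42
eef_pos: [0.6091, -0.0672, 0.081]
ee_rot: [0.989, 0.147, 0.001, -0.0]
ft_force: [-0.4, 2.7, 8.4]
opening: 0.0167
```

Emit:
apply_moves:
  linear:
    - [-0.0013, 0.0014, 0]
    - [-0.0013, 0.0014, 0]
  twist:
    - [0, 0, 0]
    - [0, 0, 0]
  hand: [0.01, 0.01]

```text
t: 16.58
eef_pos: [0.6073, -0.0708, 0.081]
ee_rot: [0.989, 0.146, 0.001, 0.0]
ft_force: [-0.8, 2.4, 8.8]
opening: 0.0168
```

Emit:
apply_moves:
  linear:
    - [-0.0014, 0.0013, 0]
    - [-0.0014, 0.0013, 0]
  twist:
    - [0, 0, 0]
    - [0, 0, 0]
  hand: [0.01, 0.01]

```text
t: 16.75
eef_pos: [0.6054, -0.0741, 0.081]
ee_rot: [0.989, 0.146, 0.001, 0.0]
ft_force: [-1.1, 1.5, 9.1]
opening: 0.0172
```

Emit:
apply_moves:
  linear:
    - [0.0014, -0.0013, 0]
    - [0.0014, -0.0013, 0]
  twist:
    - [0, 0, 0]
    - [0, 0, 0]
  hand: [0.01, 0.01]

```text
t: 16.92
eef_pos: [0.6071, -0.0712, 0.081]
ee_rot: [0.989, 0.146, 0.001, 0.001]
ft_force: [-3.0, 0.5, 9.4]
opening: 0.0167
```

Emit:
apply_moves:
  linear:
    - [0.0013, -0.0014, 0]
    - [0.0013, -0.0014, 0]
  twist:
    - [0, 0, 0]
    - [0, 0, 0]
  hand: [0.01, 0.01]

```text
t: 17.08
eef_pos: [0.6088, -0.0679, 0.081]
ee_rot: [0.989, 0.146, 0.001, 0.001]
ft_force: [-4.3, -5.2, 10.0]
opening: 0.0169
```

Emit:
apply_moves:
  linear:
    - [0.0012, -0.0015, 0]
    - [0.0012, -0.0016, 0]
  twist:
    - [0, 0, 0]
    - [0, 0, 0]
  hand: [0.01, 0.01]

```text
t: 17.25
eef_pos: [0.6101, -0.0647, 0.081]
ee_rot: [0.989, 0.146, 0.001, 0.001]
ft_force: [-5.1, -7.0, 8.8]
opening: 0.0172
```

Emit:
apply_moves:
  linear:
    - [0.0011, -0.0015, 0]
    - [0.001, -0.0016, 0]
  twist:
    - [0, 0, 0]
    - [0, 0, 0]
  hand: [0.01, 0.01]

```text
t: 17.42
eef_pos: [0.6112, -0.0613, 0.081]
ee_rot: [0.989, 0.146, 0.001, 0.002]
ft_force: [-3.7, -8.2, 9.7]
opening: 0.0167
```

Emit:
apply_moves:
  linear:
    - [0.0011, -0.0017, 0]
    - [0.0009, -0.0016, 0]
  twist:
    - [0, 0, 0]
    - [0, 0, 0]
  hand: [0.01, 0.01]

```text
t: 17.58
eef_pos: [0.6122, -0.0577, 0.081]
ee_rot: [0.989, 0.146, 0.001, 0.002]
ft_force: [-3.5, -8.9, 8.6]
opening: 0.017
```

Emit:
apply_moves:
  linear:
    - [0.0009, -0.0017, 0]
    - [0.0008, -0.0018, 0]
  twist:
    - [0, 0, 0]
    - [0, 0, 0]
  hand: [0.01, 0.01]

```text
t: 17.75
eef_pos: [0.6129, -0.0539, 0.081]
ee_rot: [0.989, 0.146, 0.001, 0.002]
ft_force: [-2.4, -7.6, 7.7]
opening: 0.0171
```

Emit:
apply_moves:
  linear:
    - [0.0008, -0.0017, 0]
    - [0.0007, -0.0018, 0]
  twist:
    - [0, 0, 0]
    - [0, 0, 0]
  hand: [0.01, 0.01]

```text
t: 17.92
eef_pos: [0.6135, -0.0499, 0.081]
ee_rot: [0.989, 0.146, 0.001, 0.001]
ft_force: [-2.2, -6.1, 8.7]
opening: 0.0169
```

Emit:
apply_moves:
  linear:
    - [0.0006, -0.0018, 0]
    - [0.0006, -0.0018, 0]
  twist:
    - [0, 0, 0]
    - [0, 0, 0]
  hand: [0.01, 0.01]

```text
t: 18.08
eef_pos: [0.6137, -0.0459, 0.081]
ee_rot: [0.989, 0.146, 0.001, 0.001]
ft_force: [-1.2, -5.0, 8.7]
opening: 0.017
```

Emit:
apply_moves:
  linear:
    - [0.0005, -0.0019, 0]
    - [0.0005, -0.0019, 0]
  twist:
    - [0, 0, 0]
    - [0, 0, 0]
  hand: [0.01, 0.01]

```text
t: 18.25
eef_pos: [0.6136, -0.0418, 0.081]
ee_rot: [0.989, 0.146, 0.001, 0.001]
ft_force: [-1.4, -3.0, 7.5]
opening: 0.017
```

Emit:
apply_moves:
  linear:
    - [0.0003, -0.0018, 0]
    - [0.0004, -0.0019, 0]
  twist:
    - [0, 0, 0]
    - [0, 0, 0]
  hand: [0.01, 0.01]

```text
t: 18.42
eef_pos: [0.6132, -0.0378, 0.081]
ee_rot: [0.989, 0.146, 0.001, 0.001]
ft_force: [-1.5, -1.6, 8.0]
opening: 0.0175
```

Emit:
apply_moves:
  linear:
    - [0.0002, -0.0019, 0]
    - [0.0002, -0.002, 0]
  twist:
    - [0, 0, 0]
    - [0, 0, 0]
  hand: [0.01, 0.01]

```text
t: 18.58
eef_pos: [0.6125, -0.0338, 0.081]
ee_rot: [0.989, 0.146, 0.001, 0.001]
ft_force: [-0.6, -1.0, 7.7]
opening: 0.0169
```

```bash
python3 - <<'E'
import numpy as np
from scipy.optimize import minimize_scalar as m
c=np.array([.5586,-.0451])
rv=np.array([[.6116,-.0299,-1.9,1.3],[.6125,-.0337,-1.4,1.7],[.6131,-.0375,-2.1,1.2],[.6135,-.0407,-1.3,5.7],[.6136,-.0442,-1.7,8.2],[.6136,-.0478,-.5,9.6],[.6133,-.0516,1.3,7.8],[.6126,-.0555,1.2,7.5],[.6117,-.0595,.6,5.6],[.6106,-.0633,.2,5],[.6091,-.0672,-.4,2.7],[.6073,-.0708,-.8,2.4],[.6054,-.0741,-1.1,1.5]])
fw=np.array([[.6053,-.0743,-3.6,-.7],[.6088,-.0679,-4.3,-5.2],[.6101,-.0647,-5.1,-7],[.6112,-.0613,-3.7,-8.2],[.6122,-.0577,-3.5,-8.9],[.6129,-.0539,-2.4,-7.6],[.6135,-.0499,-2.2,-6.1],[.6137,-.0459,-1.2,-5],[.6136,-.0418,-1.4,-3],[.6132,-.0378,-1.5,-1.6],[.6125,-.0338,-.6,-1]])
def g(D):
    v=D[:,:2]-c;t=np.arctan2(v[:,1],v[:,0]);o=np.argsort(t)
    return np.degrees(t)[o],(-D[:,2]*np.sin(t)+D[:,3]*np.cos(t))[o]
a,f=g(fw);b,r=g(rv);print(a.round(1),f.round(1));print(b.round(1),r.round(1))
s=m(lambda k:np.mean((np.interp(2*k-a[::-1],b,r)+f[::-1])**2),bounds=(-16,0),method="bounded");print(s.x,s.fun)
k=s.x
al=np.radians([12.-16.8,k-16.8]) # from +12ish to k
print("target xy",c+.05504*np.array([np.cos(np.radians(k)),np.sin(np.radians(k))]))
E
```

```text
[-32.  -24.4 -20.8 -17.1 -13.2  -9.2  -5.   -0.8   3.4   7.6  11.8] [-2.5 -6.5 -8.4 -8.9 -9.5 -7.9 -6.3 -5.  -2.9 -1.4 -0.9]
[-31.8 -27.8 -23.6 -19.3 -15.2 -10.9  -6.8  -2.8   0.9   4.6   7.9  11.9
  16. ] [0.7 1.7 2.3 4.8 5.6 7.6 7.9 9.6 8.2 5.8 1.5 2.  1.8]
-9.873817186391582 0.3827061583530396
target xy [ 0.61282474 -0.0545382 ]
```

Emit:
apply_moves:
  linear:
    - [-0.0002, 0.002, 0]
    - [-0.0002, 0.0019, 0]
    - [-0.0004, 0.0019, 0]
    - [-0.0003, 0.0018, 0]
    - [-0.0005, 0.0019, 0]
  twist:
    - [0, 0, 0]
    - [0, 0, 0]
    - [0, 0, 0]
    - [0, 0, 0]
    - [0, 0, 0]
  hand: [0.01, 0.01, 0.01, 0.01, 0.01]

```text
t: 19.0
eef_pos: [0.6136, -0.0424, 0.081]
ee_rot: [0.989, 0.147, 0.001, -0.001]
ft_force: [-1.2, 6.9, 8.7]
opening: 0.0171
```

Emit:
apply_moves:
  linear:
    - [-0.0005, 0.0019, 0]
    - [-0.0006, 0.0018, 0]
    - [-0.0006, 0.0018, 0]
    - [-0.0007, 0.0018, 0]
    - [-0.0008, 0.0017, 0]
  twist:
    - [0, 0, 0]
    - [0, 0, 0]
    - [0, 0, 0]
    - [0, 0, 0]
    - [0, 0, 0]
  hand: [0.01, 0.01, 0.01, 0.01, 0.01]

```text
t: 19.42
eef_pos: [0.6132, -0.0516, 0.081]
ee_rot: [0.989, 0.147, 0.002, -0.001]
ft_force: [0.5, 8.9, 8.7]
opening: 0.0171
```

Emit:
apply_moves:
  linear:
    - [-0.0008, 0.0018, 0]
    - [-0.0003, 0.0005, 0]
    - [0, 0, 0]
    - [0, 0, 0]
  twist:
    - [0, 0, 0]
    - [0, 0, 0]
    - [0, 0, 0]
    - [0, 0, 0]
  hand: [0.01, 0.01, 0.01, 0.01]

```text
t: 19.75
eef_pos: [0.6128, -0.0548, 0.081]
ee_rot: [0.989, 0.147, 0.001, -0.0]
ft_force: [-0.7, 3.6, 9.5]
opening: 0.0173
```

Emit:
apply_moves:
  linear:
    - [0, 0, 0]
    - [0, 0, 0]
    - [0, 0, 0]
    - [0, 0, 0]
    - [0, 0, 0]
  twist:
    - [0, 0, 0]
    - [0, 0, 0]
    - [0, 0, 0]
    - [0, 0, 0]
    - [0, 0, 0]
  hand: [0.045, 0.045, 0.045, 0.045, 0.045]

```text
t: 20.17
eef_pos: [0.6119, -0.0552, 0.0793]
ee_rot: [0.989, 0.146, -0.0, 0.0]
ft_force: [-0.7, 0.1, 1.1]
opening: 0.0449
```

Emit:
apply_moves:
  linear:
    - [0, 0, -0.01]
    - [0, 0, -0.02]
    - [0, 0, -0.03]
    - [0, 0, -0.03]
    - [0, 0, -0.03]
  twist:
    - [0, 0, 0]
    - [0, 0, 0]
    - [0, 0, 0]
    - [0, 0, 0]
    - [0, 0, 0]
  hand: [0.045, 0.045, 0.045, 0.045, 0.045]

```text
t: 20.58
eef_pos: [0.6116, -0.0551, 0.2014]
ee_rot: [0.989, 0.146, 0.0, 0.0]
ft_force: [0.2, -0.5, -0.1]
opening: 0.0451
```

Emit:
apply_moves:
  linear:
    - [-0.03, 0, -0.01]
    - [-0.03, 0, -0.01]
    - [-0.03, 0, 0]
    - [0, 0, 0]
    - [0, 0, 0]
  twist:
    - [0, 0, 0]
    - [0, 0, 0]
    - [0, 0, 0]
    - [0, 0, 0]
    - [0, 0, 0]
  hand: [0.045, 0.045, 0.045, 0.045, 0.045]

```text
t: 21.0
eef_pos: [0.525, -0.0815, 0.2206]
ee_rot: [0.989, 0.146, 0.001, 0.0]
ft_force: [0.2, 0.3, 1.0]
opening: 0.0448
```

```bash
python3 - <<'E'
from h import *
p=look(["knob_mid","gauge_pin","pivot","dishes","jar","driver"],("scene","top","wrist"))
cv2.imwrite("pics/d.png",p["pixels"])
E
```

```text
21.0 [ 0.525  -0.0815  0.2206] [9.893e-01 1.458e-01 6.000e-04 3.000e-04] [0.2 0.3 1. ] 0.0448
[[0.957, 0.289, 0.001], [0.289, -0.957, -0.0], [0.001, 0.001, -1.0]]
scene knob_mid [([0.6083, -0.0556, 0.0814], 0.73)]
scene gauge_pin [([0.5923, 0.0692, 0.0864], 0.66)]
scene pivot [([0.6185, 0.1506, 0.0591], 0.76)]
scene dishes [([0.4499, -0.3987, 0.0015], 0.55)]
scene jar [([0.6971, -0.3555, 0.002], 0.71)]
scene driver [([0.426, 0.3817, 0.0015], 0.88)]
top knob_mid []
top gauge_pin [([0.5884, 0.0682, 0.0835], 0.83)]
top pivot [([0.6155, 0.1526, 0.0566], 0.9)]
top dishes [([0.4537, -0.3958, -0.0012], 0.78)]
top jar [([0.6976, -0.3523, 0.004], 0.72)]
top driver [([0.4257, 0.3799, -0.0004], 0.76), ([0.5792, 0.034, 0.0456], 0.29)]
wrist knob_mid [([0.6148, -0.0523, 0.0807], 0.69)]
wrist gauge_pin [([0.5954, 0.0685, 0.0835], 0.93)]
wrist pivot [([0.6145, 0.1511, 0.0041], 0.65), ([0.6219, 0.1517, 0.0512], 0.63)]
wrist dishes [([0.4558, -0.3969, 0.0025], 0.6)]
wrist jar [([0.453, -0.3969, 0.0044], 0.16)]
wrist driver []
```

View pics/d.png

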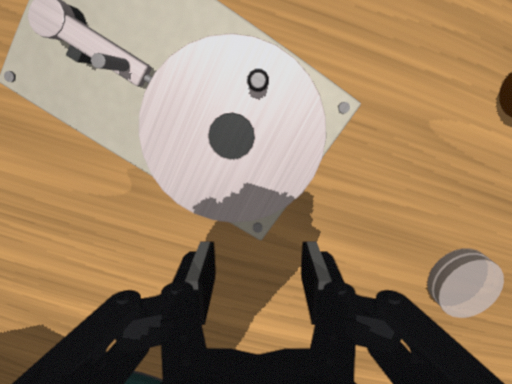

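The knob stands at about -10°, the pin is at its stop position (shaft at pixel (105,62), feeler against the rim), nothing is touched and the bystanders are in place. I'm handing in.

```bash
python3 -c "
from bench import close_job
print(close_job())"
```

```text
the job is handed in; nothing more can be done
None
```

The gauge arm is in against its stop and the platter stands with the high spot at the feeler, as best the force readings show. I handed the job in at about 21 s, and no verdict was reported.

- **Gauge arm:** I pushed it in by its pin. The readings were about 11–15 N on the way and at most about 20 N at the stop, against the 35 N limit.
- **High spot:** I turned the platter by its knob at no more than about 48°/s until the bulge showed. I then scanned it slowly both ways in 4° steps. The two force curves mirror each other about a knob angle of -9.9° (world frame). The edges where the feeler first touches, about -26° and +7°, put the middle at -9.5°.
- **Final position:** I stopped at -10.1°, let go of the knob and lifted clear.

**Last checks:**
- The cameras put the knob at about -10° on average.
- The gauge pin was seen within about 4 mm of its expected stop position in each view, on average under 1 mm.
- The wrist force was near zero.
- The dishes, jar and screwdriver were each within about 5 mm of their first measured spots, which is measurement noise. The one disagreement was a single low-score (0.16) wrist reading of the jar, which sat on the dishes.
- I could not measure the feeler force directly. That it exceeds 5.5 N is inferred from the symmetry of the scan.

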